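# Line up the craft jars and uncap the tall one

### The job

Push the three square white jars fully back in their bays in the wooden rack, so that they stand in one straight row. Then, with the tall jar braced in its bay, twist its tight cap anticlockwise (seen from above) until the thread lets go, and lift it straight up without lifting or tipping the jar. Finish while still holding the cap, level and still, a few centimetres above the mouth of its jar, with the jars in their row and everything else on the table left alone.

Things in the scene. Friction and masses are not known exactly. Their poses are not given: they have to be found in the camera images.
- rack: fixed light-wood rack, three bays side by side, open above and towards the robot. Origin: on the table under the centre of the middle jar when home. x points into the bays (the way jars are pushed), y left along the row, z up. Bay centres y = -90, 0, +90 mm; bays 66 mm wide between 24 mm dividers, tops 34 mm above the table, from x = -69 to +31 mm. A jar fully home touches the back board: jar origin at x = 0
- bay_floor (a point): point of the rack floor in the middle bay where the home jar's centre stands, 10 mm above the table, axes as the rack. The floor board runs from x = -88 to +31 mm; the back board's front face is at x = +31 mm, its top 50 mm above the table. The bay keeps its jar from turning more than about 4 degrees; outside it the jar would turn with its cap
- tall_jar: tall white ceramic jar, about 0.4 kg, loose in one of the bays (which one varies), standing 18 to 45 mm short of home, square to the rack. Square body 62 x 62 mm, 60 mm tall; round shoulder 46 mm across up to 64 mm, neck 32 mm across hidden in the cap. Origin: centre of its underside, on the rack floor; x, y square to its sides, z up. 92 mm tall with cap
- tall_mouth (a point): centre of the tall jar's mouth, 86 mm above the jar's underside. The cap's side stands only 3 mm behind the jar's flat front face: push the jar low (below 30 mm above its underside, 2 to 5 N slides it) with the gripper leaning back a little, as pushing high or against the cap tips the jar
- cap: round aluminium screw cap of the tall jar, 56 mm across, 26 mm tall, 35 g, faceted skirt, flat top. Origin: centre of its lower rim, 66 mm above the jar's underside when screwed on; z up. Screwed tight, its x axis lies along the jar's x axis (within 0.05 rad). Turning takes roughly 0.2 to 0.6 N m and it does not rise while turning
- cap_top (a point): centre of the cap's top face, 26 mm above its lower rim. Thread: two lugs under ledges on the neck, pressed by a sprung rubber seal (about 15 N). Locked until turned about 1.05 rad (60 degrees) anticlockwise from above relative to the jar, then it rises about 2 mm and is free to lift; free from 1.15 to 2.3 rad. Pulling earlier lifts the jar
- short_jar_a: short white ceramic jar, about 0.28 kg, with a fixed aluminium cap 54 mm across; square body 62 x 62 mm, 34 mm tall, 50 mm tall with cap. Loose in another bay, 18 to 45 mm short of home. Origin: centre of its underside
- short_jar_b: second short jar, the same as short_jar_a, in the remaining bay
- figurine: white ceramic figurine, 110 mm tall, 48 mm across, standing just right (-y) of the rack; origin: centre of its underside. Leave alone
- pen: aluminium pen 138 x 9 x 8 mm lying beside the rack on its left (+y) side; origin: middle of its underside, x along it. Leave alone
- plastic_box: lidded plastic box 116 x 156 x 72 mm, to the right of the rack; origin: centre of its underside. Leave alone
- mug: white mug, 76 mm wide, 85 mm tall, at the left side; origin: centre of its underside. Leave alone
- remote: black remote control 150 x 42 x 18 mm at the right side; origin: centre of its underside, x along it. Leave alone
- coasters: stack of cork coasters 94 x 94 x 24 mm at the left side; origin: centre of its underside. Leave alone

How it is judged:
By the outcome, as a careful person would: the job done as asked, in the order asked, and still so for the second after the job is handed in, while the arm keeps its last pose, push and grip.
It also fails if it takes over 58 s, if anything falls off the work surface, if the arm or the gripper's body presses on something with over 40 N, if the wrist force passes 120 N, or if a joint passes its speed limit or range.

### The arm

A 6-joint arm with a two-finger parallel gripper is mounted at the origin on the work surface. World frame = base frame: x ahead of the robot, y to its left, z up, the work surface at z = 0. Lengths are in m, angles in rad, forces in N, time in s.
With the tool pointing down it reaches from about 0.3 to 0.875 m from the base axis. Payload 6.4 kg.
Tool frame: the origin (TCP) lies at the centre of the arm's flange, where the gripper is bolted on; the fingertips stand 173 mm ahead of it and the grasp point (between the pads) lies 155 mm ahead of it; z points along the fingers, x is the direction in which the jaws open and shut, and the axes are right-handed (so a half turn about z gives the same grasp; the last joint's range is limited). The gripper opens to 85 mm and grips with 20 to 120 N. Pads are 22 mm wide; open, the fingers measure 114 mm over their backs; the gripper's body (76 mm by 85 mm) begins 54 mm behind the grasp point. The pads swing forward as they close: fully open they stand 13 mm farther back than shut.
Start: joints at [-1.406, 0.181, 1.607, -0, 1.354, -0.206], TCP at [0.208, -0.536, 0.405] pointing down, gripper open.
Joint ranges: [-2.99, 2.99], [-0.89, 2.07], [0.3, 2.58], [-1.14, 4.28], [0, 2.63], [-3.12, 3.12]. Speed limits (rad/s): [2.57, 2.57, 3.01, 3.14, 3.14, 3.14].

### API

Orientations are given as a unit quaternion [w, x, y, z].
In Python, from bench import ctrl gives the robot as it stands. The module is installed in compiled form; this text tells all that it offers.
- The arm moves only by the tool move_arm, never from a script. Its argument "moves" is a list of rows, each an object of numbers: "gripper": the opening in per cent of the stroke, from 0 (shut) to 100 (fully open); "x", "y", "z": the shift along the tool's x, y, z in cm; "roll": the turn about the tool's z in degrees. In form: [{"gripper": .., "x": .., "y": .., "z": .., "roll": ..}, ...]. A call has 1 to 5 rows; each row shifts and turns the commanded pose from where the row before left it, along the tool's axes as they then stand; what a row does not reach is not made up. A row lasts 1/8 s, in which the tool goes at most 62.5 mm and 10.7 degrees, less where a joint would pass 70% of its speed; a pose out of reach is approached as far as the arm can. A call is refused whole if a number of a shift passes 6.25 or a number of a turn 10.7, either way. A call with a gripper value outside its range is refused whole. The fingers move at their own pace and stop on an object; the grip force is fixed at half the most. Time passes only in rows, so rows that do not move let the fingers close. It gives the time, the measured TCP pose, the force and the opening at its end, in the units of the state.
- ctrl.get_obs(): the state, without advancing time (a new reading comes with each control period).
- ctrl.camera(name): name is "side" or "top" or "wrist"; returns a dict with "img" (400x640x3 uint8, red, green, blue), "fx", "fy", "cx", "cy" (pixels), "D" ([k1, k2, p1, p2, k3] as OpenCV has them; the pictures are not rectified), "world_from_camera" (4x4, takes a point from camera to world coordinates); the wrist camera has in their place "tool_from_camera" (4x4, takes a point from camera to tool coordinates, whose origin is the TCP and whose axes are the tool frame's). Camera axes: x right, y up, looking along -z (the intrinsics and any distortion apply to the point x, -y, -z); pixel columns grow to the right and rows downward; lengths in m; the calibration is good to about 2 mm. A picture is of the moment at which its call begins: read the wrist's pose just before it. There is no depth.
- ctrl.hand_in(): hands the job in, once; it reports no verdict.
The state is a dict: "time_s": time; "q": joint angles; "dq": joint speeds; "joint_efforts": joint torques, N m; "eef_pos": TCP position; "eef_rot": TCP orientation; "wrist_force": force on the tool from outside, world axes, zero at the start; "torque": the same for the moment, N m; "opening": opening from 0.0 (shut) to 1.0 (fully open).
Only numpy, scipy, OpenCV 4.12 (cv2) and the standard library are available. Lean on these libraries where they do the work, as an engineer would, in place of code of your own. Each camera call takes 0.05 s, during which the arm holds its last target. There are 200 camera calls.

## Working session

There is one attempt and no reset: what is moved stays moved. The work goes in short steps, Python scripts to look and compute and a tool call to move; the robot and the scene stay as the last step left them, time stands still between calls to the robot, and variables do not carry over. Pictures are saved under pics/ and viewed, about 8 in all and at most 12, crops included, and the job is handed in when it is done.

Besides the shell and the picture viewer there is one more tool, called by a JSON object that holds its "fn" and its "kwargs". move_arm: Moves the arm, as the interface text tells. Its arguments: {"type":"object","properties":{"moves":{"type":"array","items":{"type":"object","properties":{"gripper":{"type":"number"},"x":{"type":"number"},"y":{"type":"number"},"z":{"type":"number"},"roll":{"type":"number"}}}}},"required":["moves"]}

```bash
mkdir -p pics; python3 - <<'E'
from bench import ctrl
import cv2,numpy as np
o=ctrl.get_obs(); print({k:np.round(v,3).tolist() for k,v in o.items()})
for n in("top","side"):
    c=ctrl.camera(n); cv2.imwrite(f"pics/{n}0.png",c["img"][...,::-1]); print(n,c["fx"],c["fy"],c["cx"],c["cy"],c["D"]); print(np.round(c["world_from_camera"],4).tolist())
E
```

```text
{'time_s': 0.0, 'q': [-1.406, 0.182, 1.608, 0.0, 1.354, -0.206], 'dq': [-0.001, 0.0, -0.0, -0.002, 0.001, 0.001], 'joint_efforts': [-0.0, -44.487, -35.134, -0.0, 0.009, 0.0], 'eef_pos': [0.208, -0.536, 0.404], 'eef_rot': [-0.001, 0.825, -0.565, -0.001], 'wrist_force': [0.485, -0.318, -0.327], 'torque': [-0.027, 0.024, 0.053], 'opening': 0.999}
top 515.2329492487729 515.2329492487729 318.6876015004881 207.21210257435655 [-0.04379699  0.          0.          0.          0.        ]
[[-0.0116, 0.9872, -0.1592, 0.3172], [-0.9999, -0.0125, -0.0047, -0.0257], [-0.0066, 0.1592, 0.9872, 1.5522], [0.0, 0.0, 0.0, 1.0]]
side 396.76257431919134 396.76257431919134 324.43617780947886 195.0818555549915 [-0.09013046  0.          0.          0.          0.        ]
[[-0.864, 0.3212, -0.3877, 0.1298], [-0.5031, -0.5814, 0.6394, 0.6408], [-0.02, 0.7475, 0.664, 0.7837], [0.0, 0.0, 0.0, 1.0]]
```

View pics/top0.png

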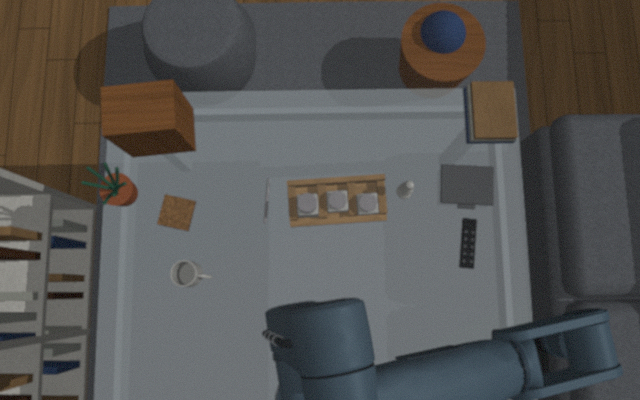

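View pics/side0.png

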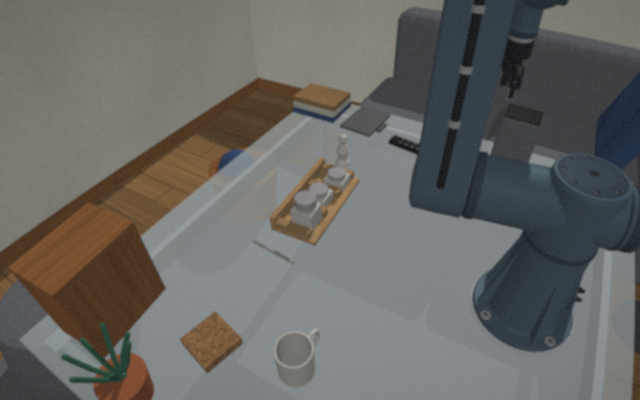

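The top view shows the rack at cols 288–386, rows 176–227, with caps at about (308,204), (337,201) and (368,203). The side view shows the left (+y) jar is the tall one, the pen is left of the rack and the figurine is to the right. I'll measure coarsely, then look with the wrist camera.

```bash
cat > h.py <<'E'
from bench import ctrl
import cv2,numpy as np
from scipy.spatial.transform import Rotation as R
def tool(o=None):
    o=o or ctrl.get_obs(); T=np.eye(4); w,x,y,z=o["eef_rot"]; T[:3,:3]=R.from_quat([x,y,z,w]).as_matrix(); T[:3,3]=o["eef_pos"]; return T
def shot(n,f=None):
    T=tool(); c=ctrl.camera(n)
    c["W"]=T@c["tool_from_camera"] if n=="wrist" else np.array(c["world_from_camera"])
    if f: cv2.imwrite("pics/"+f,c["img"][...,::-1])
    return c
def K(c): return np.array([[c["fx"],0,c["cx"]],[0,c["fy"],c["cy"]],[0,0,1.]])
def onplane(c,px,z):
    p=cv2.undistortPoints(np.array(px,float).reshape(-1,1,2),K(c),np.array(c["D"])).reshape(-1,2)
    d=np.c_[p[:,0],-p[:,1],-np.ones(len(p))]@c["W"][:3,:3].T; o=c["W"][:3,3]
    return o+d*((z-o[2])/d[:,2])[:,None]
def proj(c,P):
    Q=(np.atleast_2d(P)-c["W"][:3,3])@c["W"][:3,:3]; Q=Q*[1,-1,-1]
    return cv2.projectPoints(Q,np.zeros(3),np.zeros(3),K(c),np.array(c["D"]))[0].reshape(-1,2)
E
python3 - <<'E'
from h import *
c=shot("top")
print("corners,z=.034",np.round(onplane(c,[[288,180],[385,176],[290,227],[386,223]],.04),3).tolist())
print("caps",np.round(onplane(c,[[308,203]],.102),3).tolist(),np.round(onplane(c,[[337,201],[368,203]],.06),3).tolist())
o=shot("top")["img"][160:240,250:440]
hsv=cv2.cvtColor(o,cv2.COLOR_RGB2HSV); m=((hsv[...,0]<22)&(hsv[...,1]>70)).astype(np.uint8)
cs,_=cv2.findContours(m,cv2.RETR_EXTERNAL,cv2.CHAIN_APPROX_SIMPLE); b=max(cs,key=cv2.contourArea); print(cv2.boxPoints(cv2.minAreaRect(b))+[250,160])
cv2.imwrite("pics/topc.png",cv2.resize(o,None,fx=4,fy=4,interpolation=2)[...,::-1])
w=shot("wrist"); print(w["fx"],w["cx"],w["cy"],w["D"],np.round(w["tool_from_camera"],3).tolist())
E
```

```text
corners,z=.034 [[0.645, 0.073, 0.04], [0.654, -0.219, 0.04], [0.503, 0.067, 0.04], [0.511, -0.217, 0.04]]
caps [[0.564, 0.012, 0.102]] [[0.576, -0.073, 0.06], [0.569, -0.164, 0.06]]
[[286.83434296 180.59762573]
 [383.8556366  173.9065094 ]
 [387.00357056 219.55148315]
 [289.98226929 226.24259949]]
321.48984533449095 318.50988976510706 202.52429407824326 [-0.04127692  0.          0.          0.          0.        ] [[1.0, -0.0, 0.0, -0.0], [-0.0, -0.962, -0.274, -0.069], [0.0, 0.274, -0.962, 0.03], [0.0, 0.0, 0.0, 1.0]]
```

View pics/topc.png

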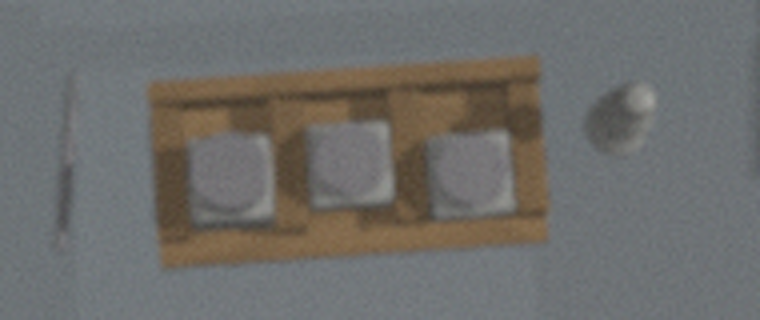

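{"fn": "move_arm", "kwargs": {"moves": [{"x": -3.28, "y": -5.26}, {"x": -3.28, "y": -5.26}, {"x": -3.28, "y": -5.26}, {"x": -3.28, "y": -5.26}, {"x": -3.28, "y": -5.26}]}}

```text
validation failed for argument at $.mo...
```

{"fn": "move_arm", "kwargs": {"moves": [{"x": -3.28, "y": -5.26}, {"x": -3.28, "y": -5.26}, {"x": -3.28, "y": -5.26}, {"x": -3.28, "y": -5.26}, {"x": -3.28, "y": -5.26}]}}

```text
validation failed for argument at $.mo...
```

{"fn": "move_arm", "kwargs": {"moves": [{"roll": -10.3}, {"roll": -10.3}, {"roll": -10.3}, {"roll": -10.3}, {"roll": -10.3}]}}

```text
validation failed for argument at $.mo...
```

{"fn": "move_arm", "kwargs": {"moves": [{"roll": -10.3}, {"roll": -10.3}, {}]}}

```text
validation failed for argument at $.mo...
```

```bash
python3 - <<'E'
from h import *
print(np.round(tool(),4).tolist(), np.round(ctrl.get_obs()["q"],3))
c=shot("wrist","w1.png"); print(c["fx"])
c=shot("side","s1.png")
E
```

```text
[[0.3623, -0.932, -0.0002, 0.2084], [-0.932, -0.3623, 0.0009, -0.5358], [-0.0009, -0.0002, -1.0, 0.4042], [0.0, 0.0, 0.0, 1.0]] [-1.406  0.181  1.607 -0.     1.354 -0.206]
321.48984533449095
```

View pics/w1.png

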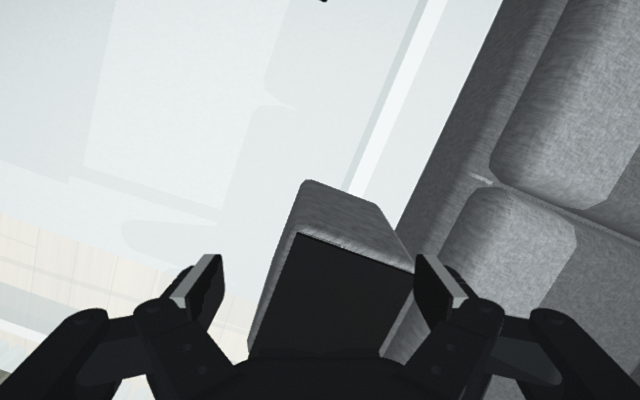

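The moves were refused because the rows need every field, so the arm hasn't moved. The picture shows only the open fingers at (205,280) and (430,280), with knuckles spread outboard.

{"fn": "move_arm", "kwargs": {"moves": [{"gripper": 100, "x": -3.28, "y": -5.26, "z": 0, "roll": 0}, {"gripper": 100, "x": -3.28, "y": -5.26, "z": 0, "roll": 0}, {"gripper": 100, "x": -3.28, "y": -5.26, "z": 0, "roll": 0}, {"gripper": 100, "x": -3.28, "y": -5.26, "z": 0, "roll": 0}, {"gripper": 100, "x": -3.28, "y": -5.26, "z": 0, "roll": 0}]}}

```text
time_s: 0.98
eef_pos: [0.3949, -0.286, 0.405]
eef_rot: [0.0, 0.825, -0.565, 0.0]
wrist_force: [0.4, -0.5, -0.3]
opening: 1.002
```

{"fn": "move_arm", "kwargs": {"moves": [{"gripper": 100, "x": -3.28, "y": -5.26, "z": 0, "roll": 0}, {"gripper": 100, "x": -3.28, "y": -5.26, "z": 0, "roll": 0}, {"gripper": 100, "x": -3.28, "y": -5.26, "z": 0, "roll": 0}, {"gripper": 100, "x": -3.28, "y": -5.26, "z": 0, "roll": 0}, {"gripper": 100, "x": -3.28, "y": -5.26, "z": 0, "roll": 0}]}}

```text
time_s: 1.6
eef_pos: [0.5808, -0.0377, 0.4049]
eef_rot: [-0.0, 0.825, -0.565, 0.0]
wrist_force: [1.3, -0.5, -0.0]
opening: 1.0
```

{"fn": "move_arm", "kwargs": {"moves": [{"gripper": 100, "x": 0, "y": 0, "z": 0, "roll": -10.3}, {"gripper": 100, "x": 0, "y": 0, "z": 0, "roll": -10.3}, {"gripper": 100, "x": 0, "y": 0, "z": 0, "roll": -10.3}, {"gripper": 100, "x": 0, "y": 0, "z": 0, "roll": -10.3}, {"gripper": 100, "x": 0, "y": 0, "z": 0, "roll": -10.3}]}}

```text
time_s: 2.22
eef_pos: [0.5798, -0.0396, 0.4046]
eef_rot: [-0.0, 0.989, -0.147, -0.0]
wrist_force: [-0.1, -0.1, 0.4]
opening: 0.998
```

{"fn": "move_arm", "kwargs": {"moves": [{"gripper": 100, "x": 0, "y": 0, "z": 0, "roll": -10.3}, {"gripper": 100, "x": 0, "y": 0, "z": 0, "roll": -10.3}, {"gripper": 100, "x": 0, "y": 0, "z": 0, "roll": 0}]}}

```text
time_s: 2.6
eef_pos: [0.5798, -0.0396, 0.4046]
eef_rot: [-0.0, 1.0, 0.028, -0.0]
wrist_force: [-0.7, -1.2, -0.2]
opening: 1.0
```

```bash
python3 - <<'E'
from h import *
print(np.round(tool(),4).tolist(), np.round(ctrl.get_obs()["q"],3))
c=shot("wrist","w2.png"); np.save("pics/w2.npy",c["W"])
c=shot("side","s1.png")
E
```

```text
[[0.9984, 0.0567, -0.0001, 0.5798], [0.0567, -0.9984, 0.0001, -0.0396], [-0.0001, -0.0001, -1.0, 0.4046], [0.0, 0.0, 0.0, 1.0]] [-0.272  0.194  1.591  0.     1.356 -0.329]
```

View pics/w2.png

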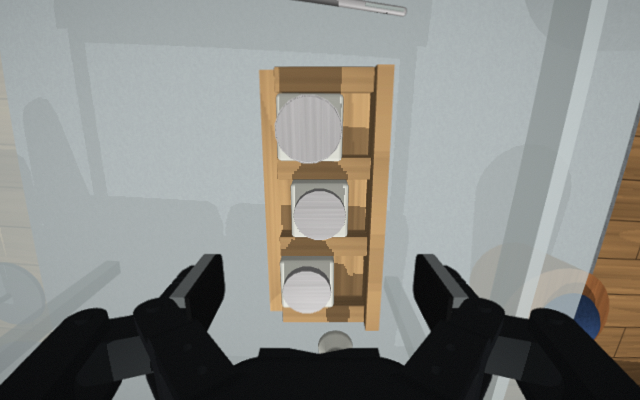

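The wrist view shows the rack upright. The tall cap is at (309,129), the short caps at (319,213) and (307,289), the back board's top spans cols ~368–393, and the pen (405,10) and figurine (335,342) are clear. Next come edges and cap ellipses.

```bash
python3 - <<'E'
from h import *
img=cv2.imread("pics/w2.png")[...,::-1]
for r,a,b in [(75,255,400),(129,262,400),(150,262,400),(213,275,395),(289,270,390),(320,265,390)]:
    print(r,a,' '.join("%d/%d"%(p[0],p[2]) for p in img[r,a:b:3].astype(int)))
for c_,a,b in [(309,60,180),(360,60,335)]:
    print('col',c_,a,' '.join("%d/%d"%(p[0],p[2]) for p in img[a:b:3,c_].astype(int)))
E
```

```text
75 255 177/185 177/176 179/100 185/102 194/107 187/104 169/93 176/98 137/76 121/65 121/66 122/65 120/63 122/66 122/65 121/64 123/67 122/65 122/64 122/66 122/66 121/64 122/65 122/65 123/66 121/64 121/66 121/65 119/63 174/95 175/95 176/97 177/97 175/97 172/94 173/95 173/95 173/95 172/94 172/93 81/42 177/96 179/98 177/97 177/97 176/97 177/114 175/185 168/176
129 262 184/110 179/99 185/103 178/98 197/129 180/179 179/178 177/175 182/180 175/173 184/182 179/177 179/177 178/175 178/176 174/173 183/181 174/171 177/174 179/177 178/176 177/175 183/180 174/172 178/176 177/174 178/177 132/76 123/66 121/64 131/70 138/75 138/75 138/75 140/76 148/80 79/42 77/40 191/106 191/107 190/105 191/106 190/105 182/162 177/187 167/176
150 262 184/153 190/105 189/104 190/107 191/106 146/129 215/207 176/174 179/177 174/173 178/177 184/181 179/177 174/173 178/177 175/173 180/178 175/174 174/172 177/175 179/177 178/176 180/177 173/170 157/155 219/210 192/184 130/69 127/69 124/67 125/67 138/75 138/74 138/74 139/75 145/79 75/41 101/54 190/105 190/106 192/108 190/106 191/106 176/189 170/178 170/178
213 275 203/114 2
[... 1245 characters left out ...]
64 125/68 126/67
col 360 60 176/185 175/184 140/131 165/89 169/92 173/95 166/90 163/89 173/95 174/96 175/95 176/97 198/110 199/112 199/111 199/112 199/111 200/112 199/111 200/111 199/112 199/111 199/112 136/73 138/74 138/75 136/73 136/72 136/72 134/72 136/74 135/73 79/42 168/92 173/96 176/97 168/91 169/92 176/96 176/96 195/108 196/109 196/108 196/110 195/109 196/109 197/109 195/109 197/109 140/75 136/72 135/72 136/72 135/73 137/74 137/74 139/75 84/45 79/42 151/82 170/93 176/97 169/92 172/94 179/99 182/100 204/114 204/114 202/113 202/113 202/113 192/107 132/71 132/71 132/71 133/71 132/72 132/72 129/70 85/46 79/42 81/43 145/78 175/96 177/97 170/94 180/99 181/104 165/175 165/174 164/173 165/174
```

```bash
cat >> h.py <<'E'
def capfit(c,img,px,z,r=.028):
    "cap-top centre: rays out to the first edge, points put on the plane z, circle centre by robust fit"
    from scipy.optimize import least_squares
    g=cv2.GaussianBlur(img.astype(np.float32),(3,3),0); P0=onplane(c,[px],z)[0]; pts=[]
    for a in np.linspace(0,2*np.pi,72,endpoint=False):
        rr=np.arange(r-.007,r+.007,.0003); Q=P0+np.c_[rr*np.cos(a),rr*np.sin(a),0*rr]; uv=proj(c,Q).astype(np.float32)
        v=cv2.remap(g,uv[None,:,0],uv[None,:,1],1)[0]; d=np.abs(v[6:]-v[:-6]).sum(1)
        pts.append(Q[3+d.argmax(),:2])
    pts=np.array(pts)
    f=lambda p:np.hypot(*(pts-p[:2]).T)-p[2]
    s=least_squares(f,[*P0[:2],r],loss="soft_l1",f_scale=.0006); return s.x,np.median(np.abs(s.fun))
E
python3 - <<'E'
from h import *
c=shot("wrist"); img=c["img"]; I=img[...,0].astype(int)
F,B=[],[]
for r in range(72,325,2):
    row=I[r]; wood=img[r,:,2]<.75*img[r,:,0]
    e=np.where(wood[340:400])[0].max()+340; B.append([e+.5,r])
    seg=row[360:e-4]; k=np.where(seg<100)[0]
    if len(k): F.append([360+k.max()+1,r])
def line(px,z):
    P=onplane(c,px,z)[:,:2]; 
    vx,vy,x0,y0=cv2.fitLine(P.astype(np.float32),cv2.DIST_HUBER,0,.001,.001).ravel()
    s=np.sign(vy); return np.arctan2(-vx*s,vy*s),(x0,y0),P[:,1].min(),P[:,1].max()
print("back rear",line(B,.05)); print("board front",line(F,.05))
for n,px,z,r in(("tall",(309,129),.102,.028),("mid",(319,213),.06,.027),("right",(307,289),.06,.027)): print(n,capfit(c,img,px,z,r))
D=[]
for r in range(0,1):pass
col=[(365-0,0)]
# row ends of rack on back board top
for cc in(384,388):
    w=img[:,cc-5,2]<.75*img[:,cc-5,0]; k=np.where(w[55:340])[0]+55
    print("ends",onplane(c,[[cc-5,k.min()]],.05)[0],onplane(c,[[cc-5,k.max()+1]],.05)[0])
for cc in(352,356):
    k=np.where(np.abs(np.diff(I[60:330,cc]))>25)[0]+61; print(cc,[(int(a),*np.round(onplane(c,[[cc,a]],.034)[0][:2],4)) for a in k])
E
```

```text
back rear (np.float32(0.057854727), (np.float32(0.6513502), np.float32(-0.058766086)), np.float64(-0.20803533862453172), np.float64(0.06999229942520474))
board front (np.float32(0.057597004), (np.float32(0.6353522), np.float32(-0.058458604)), np.float64(-0.2059784060904961), np.float64(0.06903055632964608))
tall (array([0.56766418, 0.01572562, 0.02940295]), np.float64(0.0011571591936100634))
mid (array([ 0.58152478, -0.07415503,  0.02728381]), np.float64(0.0011042492645591453))
right (array([ 0.57300566, -0.16424385,  0.02757357]), np.float64(0.0013682261041235069))
ends [0.62970502 0.07535891 0.05      ] [ 0.65988094 -0.20800688  0.05      ]
ends [0.63348177 0.07559034 0.05      ] [ 0.65512977 -0.12467792  0.05      ]
352 [(66, np.float64(0.6058), np.float64(0.0751)), (127, np.float64(0.6105), np.float64(0.0161)), (158, np.float64(0.6131), np.float64(-0.016)), (206, np.float64(0.6175), np.float64(-0.0689)), (237, np.float64(0.6206), np.float64(-0.1056)), (276, np.float64(0.6248), np.float64(-0.1549)), (306, np.float64(0.6282), np.float64(-0.1956))]
356 [(66, np.float64(0.6097), np.float64(0.0753)), (93, np.float64(0.6118), np.float64(0.0498)), (127, np.float64(0.6146), np.float64(0.0163)), (155, np.float64(0.6171), np.float64(-0.0126)), (158, np.float64(0.6174), np.float64(-0.0158)), (206, np.float64(0.6219), np.float64(-0.0687)), (237, np.float64(0.6251), np.float64(-0.1053)), (273, np.float64(0.6291), np.float64(-0.1507)), (306, np.float64(0.6331), np.float64(-0.1954))]
```

Rack yaw is 0.0577 rad and its origin is at world (0.6052, −0.0736). The jars' x_r/y_r in mm are tall −32/+91, mid −24/+1 and right −37/−89, which fits the bay centres. I'll turn the tool so both part-closed fingers push each jar's front face square. At x_r −91 the tool starts in front of the right bay.

{"fn": "move_arm", "kwargs": {"moves": [{"gripper": 100, "x": -2.27, "y": 4.18, "z": 0, "roll": 0}, {"gripper": 60, "x": -2.27, "y": 4.18, "z": 0, "roll": 0}, {"gripper": 30, "x": -2.27, "y": 4.18, "z": 0, "roll": 0}, {"gripper": 30, "x": 0, "y": 0, "z": 1.7, "roll": 10}, {"gripper": 30, "x": 0, "y": 0, "z": 1.7, "roll": 10}]}}

```text
time_s: 3.38
eef_pos: [0.5188, -0.1697, 0.3706]
eef_rot: [0.0, 0.989, -0.15, 0.0]
wrist_force: [0.3, -0.1, 0.9]
opening: 0.296
```

{"fn": "move_arm", "kwargs": {"moves": [{"gripper": 30, "x": 0, "y": 0, "z": 1.7, "roll": 10}, {"gripper": 30, "x": 0, "y": 0, "z": 1.7, "roll": 10}, {"gripper": 30, "x": 0, "y": 0, "z": 1.7, "roll": 10}, {"gripper": 30, "x": 0, "y": 0, "z": 1.7, "roll": 10}, {"gripper": 30, "x": 0, "y": 0, "z": 1.7, "roll": 10}]}}

```text
time_s: 4.0
eef_pos: [0.5191, -0.1688, 0.2852]
eef_rot: [-0.0, 0.833, -0.553, 0.0]
wrist_force: [0.5, -0.9, 0.0]
opening: 0.298
```

{"fn": "move_arm", "kwargs": {"moves": [{"gripper": 30, "x": 0, "y": 0, "z": 1.7, "roll": 10}, {"gripper": 30, "x": 0, "y": 0, "z": 1.7, "roll": 10}, {"gripper": 30, "x": 0, "y": 0, "z": 0, "roll": 0}]}}

```text
time_s: 4.38
eef_pos: [0.5185, -0.1684, 0.2504]
eef_rot: [0.0, 0.727, -0.686, -0.001]
wrist_force: [-0.1, 0.3, 0.2]
opening: 0.298
```

```bash
cat >> h.py <<'E'
O=np.array([.6052,-.0736]); A=.0577; EX=np.array([np.cos(A),np.sin(A)]); EY=np.array([-EX[1],EX[0]])
def rk(p): d=np.array(p)[:2]-O; return np.round(1000*np.array([d@EX,d@EY]),1)
def st():
    o=ctrl.get_obs(); T=tool(o); print("t",round(o["time_s"],2),"rack mm",rk(T[:3,3]),"z",round(T[2,3],4),"yaw",round(np.arctan2(T[1,0],T[0,0]),4),"F",np.round(o["wrist_force"],1),"M",np.round(o["torque"],2),"op",round(o["opening"],3),"q6",round(o["q"][5],3))
E
python3 - <<'E'
from h import *
st(); shot("side","s2.png"); c=shot("wrist")
im=cv2.imread("pics/s2.png")[100:260,230:430]; im=cv2.resize(im,None,fx=3,fy=3,interpolation=2)
cv2.imwrite("pics/s2c.png",im)
E
```

```text
t 4.38 rack mm [-92.  -89.7] z 0.2504 yaw -1.5127 F [-0.1  0.3  0.2] M [ 0.02  0.03 -0.03] op 0.298 q6 0.981
```

View pics/s2c.png

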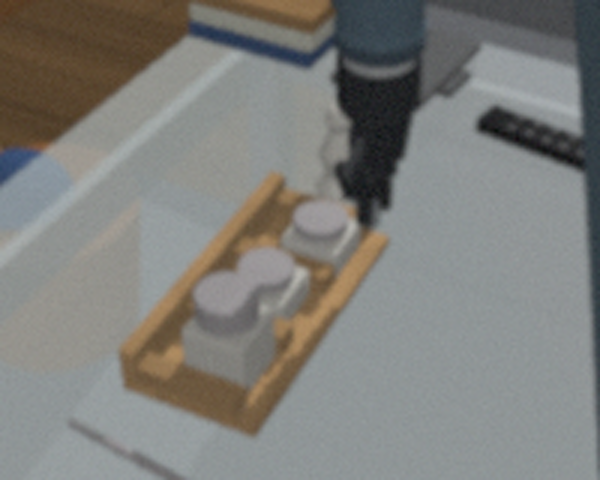

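The side crop shows the gripper just in front of the right bay with its fingers clear of the jars and figurine. I'll descend and push the right jar.

{"fn": "move_arm", "kwargs": {"moves": [{"gripper": 30, "x": 0, "y": 0, "z": 2.8, "roll": 0}, {"gripper": 30, "x": 0, "y": 0, "z": 2.8, "roll": 0}, {"gripper": 30, "x": 0, "y": -0.6, "z": 0, "roll": 0}, {"gripper": 30, "x": 0, "y": -0.6, "z": 0, "roll": 0}, {"gripper": 30, "x": 0, "y": -0.6, "z": 0, "roll": 0}]}}

```text
time_s: 5.1
eef_pos: [0.538, -0.168, 0.1972]
eef_rot: [-0.0, 0.728, -0.686, 0.001]
wrist_force: [-3.2, -0.7, 2.2]
opening: 0.296
```

{"fn": "move_arm", "kwargs": {"moves": [{"gripper": 30, "x": 0, "y": -0.6, "z": 0, "roll": 0}, {"gripper": 30, "x": 0, "y": -0.6, "z": 0, "roll": 0}, {"gripper": 30, "x": 0, "y": -0.6, "z": 0, "roll": 0}, {"gripper": 30, "x": 0, "y": -0.6, "z": 0, "roll": 0}]}}

```text
time_s: 5.6
eef_pos: [0.5614, -0.1663, 0.1957]
eef_rot: [0.0, 0.727, -0.686, -0.0]
wrist_force: [-3.7, 0.0, 2.0]
opening: 0.3
```

```bash
python3 -c "
from h import *
st()"
```

```text
t 5.6 rack mm [-49.1 -90. ] z 0.1957 yaw -1.5124 F [-3.7  0.   2. ] M [ 0.    0.5  -0.01] op 0.3 q6 1.022
```

{"fn": "move_arm", "kwargs": {"moves": [{"gripper": 30, "x": 0, "y": -0.3, "z": 0, "roll": 0}, {"gripper": 30, "x": 0, "y": -0.2, "z": 0, "roll": 0}]}}

```text
time_s: 5.85
eef_pos: [0.5661, -0.166, 0.1956]
eef_rot: [0.0, 0.727, -0.686, -0.0]
wrist_force: [-3.8, 0.7, 3.2]
opening: 0.303
```

{"fn": "move_arm", "kwargs": {"moves": [{"gripper": 30, "x": 0, "y": -0.15, "z": 0, "roll": 0}, {"gripper": 30, "x": 0, "y": 0, "z": 0, "roll": 0}]}}

```text
time_s: 6.1
eef_pos: [0.5676, -0.1659, 0.1956]
eef_rot: [-0.0, 0.727, -0.686, 0.0]
wrist_force: [-1.4, -0.1, 0.9]
opening: 0.298
```

{"fn": "move_arm", "kwargs": {"moves": [{"gripper": 30, "x": 0, "y": -0.15, "z": 0, "roll": 0}, {"gripper": 30, "x": 0, "y": 0, "z": 0, "roll": 0}]}}

```text
time_s: 6.35
eef_pos: [0.5691, -0.1658, 0.1956]
eef_rot: [-0.0, 0.727, -0.686, 0.0]
wrist_force: [-1.4, 0.3, 0.2]
opening: 0.3
```

```bash
python3 -c "
from h import *
st()"
```

```text
t 6.35 rack mm [-41.4 -90. ] z 0.1956 yaw -1.5125 F [-1.4  0.3  0.2] M [-0.02  0.1  -0.  ] op 0.3 q6 1.029
```

{"fn": "move_arm", "kwargs": {"moves": [{"gripper": 30, "x": 0, "y": -0.15, "z": 0, "roll": 0}, {"gripper": 30, "x": 0, "y": 0, "z": 0, "roll": 0}]}}

```text
time_s: 6.6
eef_pos: [0.5698, -0.1658, 0.1956]
eef_rot: [0.001, 0.728, -0.686, -0.001]
wrist_force: [-7.9, -0.5, 5.3]
opening: 0.299
```

{"fn": "move_arm", "kwargs": {"moves": [{"gripper": 30, "x": 0, "y": -0.15, "z": 0, "roll": 0}, {"gripper": 30, "x": 0, "y": 0, "z": 0, "roll": 0}]}}

```text
time_s: 6.85
eef_pos: [0.5704, -0.1659, 0.1956]
eef_rot: [0.002, 0.728, -0.686, -0.002]
wrist_force: [-13.6, -1.5, 9.8]
opening: 0.298
```

```bash
python3 -c "
from h import *
st()"
```

```text
t 6.85 rack mm [-40.1 -90.1] z 0.1956 yaw -1.512 F [-13.6  -1.5   9.8] M [-0.22  2.1  -0.02] op 0.298 q6 1.031
```

Right jar is home: contact force jumps at TCP x_r ≈ −40.9. Next is the middle jar.

{"fn": "move_arm", "kwargs": {"moves": [{"gripper": 30, "x": 0, "y": 2.3, "z": 0, "roll": 0}, {"gripper": 30, "x": 0, "y": 2.4, "z": 0, "roll": 0}, {"gripper": 30, "x": -4.5, "y": 0, "z": 0, "roll": 0}, {"gripper": 30, "x": -4.5, "y": 0, "z": 0, "roll": 0}, {"gripper": 30, "x": 0, "y": -0.7, "z": 0, "roll": 0}]}}

```text
time_s: 7.48
eef_pos: [0.5264, -0.0756, 0.1955]
eef_rot: [-0.0, 0.728, -0.685, -0.0]
wrist_force: [-0.5, -0.4, -0.2]
opening: 0.299
```

{"fn": "move_arm", "kwargs": {"moves": [{"gripper": 30, "x": 0, "y": -0.7, "z": 0, "roll": 0}, {"gripper": 30, "x": 0, "y": -0.6, "z": 0, "roll": 0}, {"gripper": 30, "x": 0, "y": -0.6, "z": 0, "roll": 0}, {"gripper": 30, "x": 0, "y": -0.6, "z": 0, "roll": 0}, {"gripper": 30, "x": 0, "y": -0.6, "z": 0, "roll": 0}]}}

```text
time_s: 8.1
eef_pos: [0.558, -0.0766, 0.1955]
eef_rot: [0.0, 0.727, -0.686, -0.0]
wrist_force: [-1.1, -0.0, 0.7]
opening: 0.302
```

{"fn": "move_arm", "kwargs": {"moves": [{"gripper": 30, "x": 0, "y": -0.3, "z": 0, "roll": 0}, {"gripper": 30, "x": 0, "y": -0.2, "z": 0, "roll": 0}, {"gripper": 30, "x": 0, "y": 0, "z": 0, "roll": 0}]}}

```text
time_s: 8.48
eef_pos: [0.563, -0.076, 0.1957]
eef_rot: [-0.0, 0.727, -0.686, 0.0]
wrist_force: [-0.7, 0.6, -0.4]
opening: 0.299
```

```bash
python3 -c "
from h import *
st()"
```

```text
t 8.47 rack mm [-42.3   0. ] z 0.1957 yaw -1.5123 F [-0.7  0.6 -0.4] M [0.01 0.01 0.03] op 0.299 q6 1.169
```

{"fn": "move_arm", "kwargs": {"moves": [{"gripper": 30, "x": 0, "y": -0.15, "z": 0, "roll": 0}, {"gripper": 30, "x": 0, "y": 0, "z": 0, "roll": 0}]}}

```text
time_s: 8.72
eef_pos: [0.5642, -0.0759, 0.1957]
eef_rot: [0.0, 0.727, -0.686, -0.0]
wrist_force: [-2.0, -0.3, 1.2]
opening: 0.299
```

{"fn": "move_arm", "kwargs": {"moves": [{"gripper": 30, "x": 0, "y": -0.15, "z": 0, "roll": 0}, {"gripper": 30, "x": 0, "y": 0, "z": 0, "roll": 0}]}}

```text
time_s: 8.98
eef_pos: [0.5648, -0.0759, 0.1956]
eef_rot: [0.001, 0.728, -0.686, -0.001]
wrist_force: [-9.0, -0.8, 6.1]
opening: 0.303
```

{"fn": "move_arm", "kwargs": {"moves": [{"gripper": 30, "x": 0, "y": -0.1, "z": 0, "roll": 0}, {"gripper": 30, "x": 0, "y": 0, "z": 0, "roll": 0}]}}

```text
time_s: 9.22
eef_pos: [0.5651, -0.0759, 0.1954]
eef_rot: [0.002, 0.728, -0.686, -0.002]
wrist_force: [-12.2, -2.1, 8.5]
opening: 0.3
```

```bash
python3 -c "
from h import *
st()"
```

```text
t 9.22 rack mm [-40.1   0. ] z 0.1954 yaw -1.512 F [-12.2  -2.1   8.5] M [-0.29  1.83 -0.02] op 0.3 q6 1.172
```

Middle jar stops at the same x_r. For the tall jar I'll raise the TCP to 0.207 so the gripper body clears the cap while the tips stay at about 25 mm up the jar.

{"fn": "move_arm", "kwargs": {"moves": [{"gripper": 30, "x": 0, "y": 2.6, "z": -0.6, "roll": 0}, {"gripper": 30, "x": 0, "y": 2.6, "z": -0.55, "roll": 0}, {"gripper": 30, "x": -4.5, "y": 0, "z": 0, "roll": 0}, {"gripper": 30, "x": -4.5, "y": 0, "z": 0, "roll": 0}, {"gripper": 30, "x": 0, "y": -0.6, "z": 0, "roll": 0}]}}

```text
time_s: 9.85
eef_pos: [0.5152, 0.0137, 0.2072]
eef_rot: [-0.0, 0.729, -0.685, -0.0]
wrist_force: [0.3, -0.6, 0.0]
opening: 0.303
```

{"fn": "move_arm", "kwargs": {"moves": [{"gripper": 30, "x": 0, "y": -0.6, "z": 0, "roll": 0}, {"gripper": 30, "x": 0, "y": -0.4, "z": 0, "roll": 0}, {"gripper": 30, "x": 0, "y": -0.3, "z": 0, "roll": 0}, {"gripper": 30, "x": 0, "y": -0.3, "z": 0, "roll": 0}, {"gripper": 30, "x": 0, "y": -0.3, "z": 0, "roll": 0}]}}

```text
time_s: 10.48
eef_pos: [0.5345, 0.0121, 0.2069]
eef_rot: [0.0, 0.727, -0.686, -0.0]
wrist_force: [-2.5, -0.5, 0.6]
opening: 0.301
```

```bash
python3 -c "
from h import *
st(); shot('side','s3.png')
im=cv2.imread('pics/s3.png')[130:250,250:400]; cv2.imwrite('pics/s3c.png',cv2.resize(im,None,fx=4,fy=4,interpolation=2))"
```

```text
t 10.47 rack mm [-65.6  89.7] z 0.2069 yaw -1.5129 F [-2.5 -0.5  0.6] M [-0.11  0.33 -0.01] op 0.301 q6 1.314
```

View pics/s3c.png

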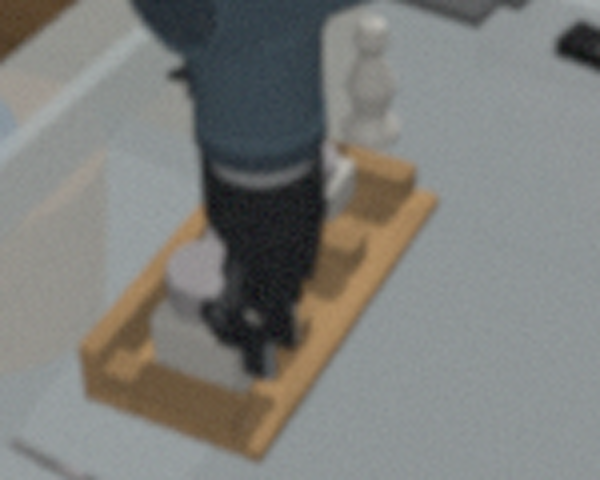

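The side crop shows the tall jar standing upright with the finger at its low front (245,350); the body clears the cap and the force is 2.5 N. I'll go on slowly.

{"fn": "move_arm", "kwargs": {"moves": [{"gripper": 30, "x": 0, "y": -0.3, "z": 0, "roll": 0}, {"gripper": 30, "x": 0, "y": -0.3, "z": 0, "roll": 0}, {"gripper": 30, "x": 0, "y": -0.3, "z": 0, "roll": 0}, {"gripper": 30, "x": 0, "y": -0.3, "z": 0, "roll": 0}, {"gripper": 30, "x": 0, "y": -0.3, "z": 0, "roll": 0}]}}

```text
time_s: 11.15
eef_pos: [0.5497, 0.0134, 0.2072]
eef_rot: [-0.0, 0.727, -0.686, -0.0]
wrist_force: [-2.5, -0.0, 0.3]
opening: 0.299
```

{"fn": "move_arm", "kwargs": {"moves": [{"gripper": 30, "x": 0, "y": -0.3, "z": 0, "roll": 0}, {"gripper": 30, "x": 0, "y": -0.3, "z": 0, "roll": 0}, {"gripper": 30, "x": 0, "y": 0, "z": 0, "roll": 0}]}}

```text
time_s: 11.52
eef_pos: [0.5559, 0.0137, 0.2073]
eef_rot: [-0.0, 0.727, -0.686, 0.0]
wrist_force: [-0.8, -0.4, -0.3]
opening: 0.298
```

```bash
python3 -c "
from h import *
st()"
```

```text
t 11.53 rack mm [-44.2  90. ] z 0.2073 yaw -1.5124 F [-0.8 -0.4 -0.3] M [0.08 0.11 0.04] op 0.298 q6 1.323
```

{"fn": "move_arm", "kwargs": {"moves": [{"gripper": 30, "x": 0, "y": -0.2, "z": 0, "roll": 0}, {"gripper": 30, "x": 0, "y": 0, "z": 0, "roll": 0}]}}

```text
time_s: 11.78
eef_pos: [0.5576, 0.0138, 0.2072]
eef_rot: [-0.0, 0.727, -0.686, 0.0]
wrist_force: [-2.5, 0.1, 0.3]
opening: 0.299
```

{"fn": "move_arm", "kwargs": {"moves": [{"gripper": 30, "x": 0, "y": -0.15, "z": 0, "roll": 0}, {"gripper": 30, "x": 0, "y": 0, "z": 0, "roll": 0}]}}

```text
time_s: 12.02
eef_pos: [0.559, 0.0139, 0.2071]
eef_rot: [0.0, 0.727, -0.686, -0.0]
wrist_force: [-3.4, -0.0, 1.7]
opening: 0.304
```

```bash
python3 -c "
from h import *
st()"
```

```text
t 12.03 rack mm [-41.1  90. ] z 0.2071 yaw -1.5123 F [-3.4 -0.   1.7] M [-0.05  0.45  0.02] op 0.304 q6 1.325
```

{"fn": "move_arm", "kwargs": {"moves": [{"gripper": 30, "x": 0, "y": -0.1, "z": 0, "roll": 0}, {"gripper": 30, "x": 0, "y": 0, "z": 0, "roll": 0}]}}

```text
time_s: 12.28
eef_pos: [0.5594, 0.0139, 0.207]
eef_rot: [0.001, 0.728, -0.686, -0.001]
wrist_force: [-6.9, -1.4, 3.3]
opening: 0.297
```

```bash
python3 -c "
from h import *
st()"
```

```text
t 12.28 rack mm [-40.7  90. ] z 0.207 yaw -1.5122 F [-6.9 -1.4  3.3] M [-0.14  0.87  0.03] op 0.297 q6 1.325
```

Tall jar meets the stop at the same x_r. I'll back off, rise and look.

{"fn": "move_arm", "kwargs": {"moves": [{"gripper": 30, "x": 0, "y": 1.0, "z": 0, "roll": 0}, {"gripper": 30, "x": 0, "y": 2.5, "z": 0, "roll": 0}, {"gripper": 60, "x": 1.5, "y": 0, "z": -5, "roll": 0}, {"gripper": 100, "x": 1.5, "y": 0, "z": -5, "roll": 0}, {"gripper": 100, "x": 2, "y": 0, "z": -5, "roll": 0}]}}

```text
time_s: 12.9
eef_pos: [0.5278, -0.0383, 0.3591]
eef_rot: [-0.001, 0.728, -0.686, 0.001]
wrist_force: [0.4, 0.0, 0.2]
opening: 0.914
```

{"fn": "move_arm", "kwargs": {"moves": [{"gripper": 100, "x": 0, "y": -2, "z": 0, "roll": 0}, {"gripper": 100, "x": 0, "y": 0, "z": 0, "roll": 0}, {"gripper": 100, "x": 0, "y": 0, "z": 0, "roll": 0}]}}

```text
time_s: 13.28
eef_pos: [0.5472, -0.0366, 0.3562]
eef_rot: [0.0, 0.728, -0.686, -0.001]
wrist_force: [0.1, -0.3, 0.0]
opening: 0.998
```

```bash
python3 -c "
from h import *
st(); c=shot('wrist','w3.png')
for n,p,z,r in(('tall',(0,.09),.102,.028),('mid',(0,0),.06,.027),('right',(0,-.09),.06,.027)):
    P=np.r_[O+EX*p[0]+EY*p[1],z]; px=proj(c,P)[0]
    for k in range(2): s,e=capfit(c,c['img'],px,z,r); px=proj(c,np.r_[s[:2],z])[0]
    print(n,px.round(1),rk(s[:2]),s[2].round(4),e.round(5))
F=[np.r_[O+EX*.031+EY*y,.05] for y in(-.14,.14)]; print('board',proj(c,F).round(1).tolist())
"
```

```text
t 13.28 rack mm [-55.8  40.3] z 0.3562 yaw -1.5121 F [ 0.1 -0.3  0. ] M [-0.02  0.01  0.01] op 0.998 q6 1.229
tall [245.5 129.7] [ 0.3 90.5] 0.0292 0.00065
mid [368.  126.5] [0.6 0.6] 0.0284 0.00111
right [476.7 127.5] [  0.4 -88.5] 0.0277 0.00115
board [[536.1, 90.1], [197.2, 88.2]]
```

View pics/w3.png

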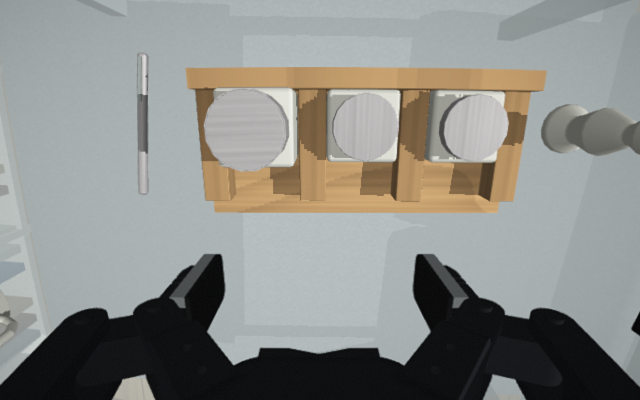

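All three are home: the cap fits give x_r 0.3, 0.6 and 0.4 mm, and the tall cap is at (0.3, 90.5). The picture shows the caps at (246,130), (368,127) and (477,128) in one line along the board, with the pen and figurine untouched. Now over the cap and down.

{"fn": "move_arm", "kwargs": {"moves": [{"gripper": 100, "x": -2.51, "y": -2.8, "z": 0, "roll": 0}, {"gripper": 100, "x": -2.51, "y": -2.8, "z": 0, "roll": 0}, {"gripper": 100, "x": 0, "y": 0, "z": 3.0, "roll": 0}, {"gripper": 100, "x": 0, "y": 0, "z": 3.0, "roll": 0}, {"gripper": 100, "x": 0, "y": 0, "z": 0, "roll": 0}]}}

```text
time_s: 13.95
eef_pos: [0.5991, 0.017, 0.2937]
eef_rot: [0.002, 0.728, -0.686, -0.003]
wrist_force: [-0.7, 0.3, 0.1]
opening: 0.999
```

```bash
python3 -c "
from h import *
st()"
```

```text
t 13.95 rack mm [-0.8 90.8] z 0.2937 yaw -1.5119 F [-0.7  0.3  0.1] M [0.01 0.01 0.02] op 0.999 q6 1.343
```

{"fn": "move_arm", "kwargs": {"moves": [{"gripper": 100, "x": 0.02, "y": -0.1, "z": 2.6, "roll": 0}, {"gripper": 100, "x": 0, "y": 0, "z": 2.0, "roll": 0}, {"gripper": 100, "x": 0, "y": 0, "z": 0.6, "roll": 0}, {"gripper": 100, "x": 0, "y": 0, "z": 0, "roll": 0}]}}

```text
time_s: 14.45
eef_pos: [0.6019, 0.0163, 0.2452]
eef_rot: [0.0, 0.727, -0.686, -0.0]
wrist_force: [-0.9, 0.5, -0.5]
opening: 1.003
```

```bash
python3 -c "
from h import *
st()"
```

```text
t 14.45 rack mm [ 1.9 90. ] z 0.2452 yaw -1.5125 F [-0.9  0.5 -0.5] M [ 0.    0.06 -0.03] op 1.003 q6 1.343
```

{"fn": "move_arm", "kwargs": {"moves": [{"gripper": 100, "x": 0, "y": 0, "z": 0, "roll": 0}, {"gripper": 100, "x": 0, "y": 0, "z": 0, "roll": 0}]}}

```text
time_s: 14.7
eef_pos: [0.6023, 0.0163, 0.2461]
eef_rot: [-0.0, 0.727, -0.686, 0.001]
wrist_force: [1.4, 0.6, 0.9]
opening: 1.001
```

```bash
python3 -c "
from h import *
st()"
```

```text
t 14.7 rack mm [ 2.3 89.9] z 0.2461 yaw -1.5124 F [1.4 0.6 0.9] M [-0.03  0.03  0.01] op 1.001 q6 1.343
```

{"fn": "move_arm", "kwargs": {"moves": [{"gripper": 100, "x": -0.03, "y": 0.2, "z": 0.35, "roll": 0}, {"gripper": 100, "x": 0, "y": 0, "z": 0, "roll": 0}]}}

```text
time_s: 14.95
eef_pos: [0.5996, 0.0166, 0.2414]
eef_rot: [0.0, 0.727, -0.686, -0.0]
wrist_force: [0.5, -0.3, -0.4]
opening: 0.997
```

```bash
python3 -c "
from h import *
st(); c=shot('wrist')
px=proj(c,np.r_[O+EX*0+EY*.09,.102])[0]
for k in range(2): s,e=capfit(c,c['img'],px,.102,.028); px=proj(c,np.r_[s[:2],.102])[0]
print(px,rk(s[:2]),s[2],e)"
```

```text
t 14.95 rack mm [-0.4 90.4] z 0.2414 yaw -1.5124 F [ 0.5 -0.3 -0.4] M [0.04 0.06 0.07] op 0.997 q6 1.342
[316.70170959 292.60049012] [ 1.  91.2] 0.028245625138265514 0.0004957277951874051
```

{"fn": "move_arm", "kwargs": {"moves": [{"gripper": 100, "x": -0.05, "y": -0.07, "z": 0, "roll": 0}, {"gripper": 70, "x": 0, "y": 0, "z": 0, "roll": 0}, {"gripper": 40, "x": 0, "y": 0, "z": 0, "roll": 0}, {"gripper": 0, "x": 0, "y": 0, "z": 0, "roll": 0}, {"gripper": 0, "x": 0, "y": 0, "z": 0, "roll": 0}]}}

```text
time_s: 15.62
eef_pos: [0.6007, 0.0173, 0.242]
eef_rot: [-0.0, 0.727, -0.686, -0.0]
wrist_force: [-1.2, 2.1, 2.8]
opening: 0.643
```

{"fn": "move_arm", "kwargs": {"moves": [{"gripper": 0, "x": 0, "y": 0, "z": 0, "roll": 0}, {"gripper": 0, "x": 0, "y": 0, "z": 0, "roll": 0}]}}

```text
time_s: 15.88
eef_pos: [0.6007, 0.0173, 0.242]
eef_rot: [-0.0, 0.727, -0.686, 0.0]
wrist_force: [-1.8, 3.6, 4.7]
opening: 0.642
```

```bash
python3 -c "
from h import *
st()"
```

```text
t 15.88 rack mm [ 0.7 91. ] z 0.242 yaw -1.5124 F [-1.8  3.6  4.7] M [0.55 0.34 0.  ] op 0.642 q6 1.344
```

Cap is gripped (opening 0.64 ≈ 55 mm) and side forces are low. Twist anticlockwise.

{"fn": "move_arm", "kwargs": {"moves": [{"gripper": 0, "x": 0, "y": 0, "z": 0, "roll": -4}, {"gripper": 0, "x": 0, "y": 0, "z": 0, "roll": -4}, {"gripper": 0, "x": 0, "y": 0, "z": 0, "roll": -4}, {"gripper": 0, "x": 0, "y": 0, "z": 0, "roll": -4}, {"gripper": 0, "x": 0, "y": 0, "z": 0, "roll": -4}]}}

```text
time_s: 16.5
eef_pos: [0.6008, 0.0167, 0.242]
eef_rot: [0.0, 0.836, -0.549, 0.0]
wrist_force: [-0.9, -0.5, 4.3]
opening: 0.642
```

```bash
python3 -c "
from h import *
st(); c=shot('wrist','w4.png')"
```

```text
t 16.5 rack mm [ 0.8 90.4] z 0.242 yaw -1.1617 F [-0.9 -0.5  4.3] M [ 0.03  0.18 -0.29] op 0.642 q6 0.993
```

{"fn": "move_arm", "kwargs": {"moves": [{"gripper": 0, "x": 0, "y": 0, "z": 0, "roll": -5}, {"gripper": 0, "x": 0, "y": 0, "z": 0, "roll": -5}, {"gripper": 0, "x": 0, "y": 0, "z": 0, "roll": -5}, {"gripper": 0, "x": 0, "y": 0, "z": 0, "roll": -5}, {"gripper": 0, "x": 0, "y": 0, "z": 0, "roll": -5}]}}

```text
time_s: 17.18
eef_pos: [0.6009, 0.0168, 0.242]
eef_rot: [-0.0, 0.935, -0.355, 0.001]
wrist_force: [-0.3, 0.7, 4.3]
opening: 0.644
```

```bash
python3 -c "
from h import *
st()"
```

```text
t 17.18 rack mm [ 0.9 90.5] z 0.242 yaw -0.7259 F [-0.3  0.7  4.3] M [ 0.1   0.11 -0.26] op 0.644 q6 0.557
```

{"fn": "move_arm", "kwargs": {"moves": [{"gripper": 0, "x": 0, "y": 0, "z": 0, "roll": -5}, {"gripper": 0, "x": 0, "y": 0, "z": 0, "roll": -5}, {"gripper": 0, "x": 0, "y": 0, "z": 0, "roll": -5}, {"gripper": 0, "x": 0, "y": 0, "z": 0, "roll": -5}, {"gripper": 0, "x": 0, "y": 0, "z": 0, "roll": -5}]}}

```text
time_s: 17.8
eef_pos: [0.6017, 0.0166, 0.2435]
eef_rot: [0.0, 0.99, -0.144, 0.002]
wrist_force: [-2.2, 1.1, 12.7]
opening: 0.64
```

```bash
python3 -c "
from h import *
st()"
```

```text
t 17.8 rack mm [ 1.7 90.3] z 0.2435 yaw -0.2892 F [-2.2  1.1 12.7] M [ 0.2   0.39 -0.02] op 0.64 q6 0.12
```

The torque vanished and a 12.7 N upward push appeared at 70°, so the thread has let go and the seal spring is lifting. I'll turn 15° more for margin, then lift straight up slowly.

{"fn": "move_arm", "kwargs": {"moves": [{"gripper": 0, "x": 0, "y": 0, "z": -0.05, "roll": -5}, {"gripper": 0, "x": 0, "y": 0, "z": -0.05, "roll": -5}, {"gripper": 0, "x": 0, "y": 0, "z": -0.05, "roll": -5}, {"gripper": 0, "x": 0, "y": 0, "z": 0, "roll": 0}]}}

```text
time_s: 18.3
eef_pos: [0.6012, 0.0167, 0.2438]
eef_rot: [0.0, 1.0, -0.015, 0.001]
wrist_force: [1.1, 0.3, 4.3]
opening: 0.643
```

```bash
python3 -c "
from h import *
st()"
```

```text
t 18.3 rack mm [ 1.2 90.4] z 0.2438 yaw -0.0304 F [1.1 0.3 4.3] M [-0.04 -0.04  0.06] op 0.643 q6 -0.139
```

{"fn": "move_arm", "kwargs": {"moves": [{"gripper": 0, "x": 0, "y": 0, "z": -0.2, "roll": 0}, {"gripper": 0, "x": 0, "y": 0, "z": -0.1, "roll": 0}, {"gripper": 0, "x": 0, "y": 0, "z": 0, "roll": 0}]}}

```text
time_s: 18.68
eef_pos: [0.6004, 0.0171, 0.2458]
eef_rot: [-0.0, 1.0, -0.015, -0.0]
wrist_force: [-0.1, -0.1, -0.9]
opening: 0.646
```

```bash
python3 -c "
from h import *
st()"
```

```text
t 18.68 rack mm [ 0.4 90.8] z 0.2458 yaw -0.0296 F [-0.1 -0.1 -0.9] M [-0.03  0.01  0.01] op 0.646 q6 -0.139
```

{"fn": "move_arm", "kwargs": {"moves": [{"gripper": 0, "x": 0, "y": 0, "z": -0.3, "roll": 0}, {"gripper": 0, "x": 0, "y": 0, "z": -0.3, "roll": 0}, {"gripper": 0, "x": 0, "y": 0, "z": -0.4, "roll": 0}, {"gripper": 0, "x": 0, "y": 0, "z": 0, "roll": 0}]}}

```text
time_s: 19.18
eef_pos: [0.6008, 0.0171, 0.2568]
eef_rot: [0.0, 1.0, -0.014, 0.001]
wrist_force: [0.7, 0.5, -0.4]
opening: 0.643
```

```bash
python3 -c "
from h import *
st()"
```

```text
t 19.18 rack mm [ 0.9 90.8] z 0.2568 yaw -0.0289 F [ 0.7  0.5 -0.4] M [ 0.02 -0.01 -0.01] op 0.643 q6 -0.14
```

{"fn": "move_arm", "kwargs": {"moves": [{"gripper": 0, "x": 0, "y": 0, "z": -0.8, "roll": 0}, {"gripper": 0, "x": 0, "y": 0, "z": -1.0, "roll": 0}, {"gripper": 0, "x": 0, "y": 0, "z": -1.0, "roll": 0}, {"gripper": 0, "x": 0, "y": 0, "z": -0.8, "roll": 0}, {"gripper": 0, "x": 0, "y": 0, "z": -0.5, "roll": 0}]}}

```text
time_s: 19.8
eef_pos: [0.6007, 0.0171, 0.2981]
eef_rot: [0.0, 1.0, -0.014, 0.0]
wrist_force: [-0.2, 0.3, -0.2]
opening: 0.644
```

{"fn": "move_arm", "kwargs": {"moves": [{"gripper": 0, "x": 0, "y": 0, "z": 0, "roll": 0}, {"gripper": 0, "x": 0, "y": 0, "z": 0, "roll": 0}, {"gripper": 0, "x": 0, "y": 0, "z": 0, "roll": 0}]}}

```text
time_s: 20.18
eef_pos: [0.6004, 0.0171, 0.2967]
eef_rot: [-0.0, 1.0, -0.014, -0.0]
wrist_force: [-0.2, 0.4, -0.5]
opening: 0.645
```

```bash
python3 -c "
from h import *
st(); shot('side','s5.png'); c=shot('wrist','w5.png')
a=cv2.resize(cv2.imread('pics/s5.png')[100:250,230:400],None,fx=2.5,fy=2.5,interpolation=2)
b=cv2.imread('pics/w5.png')[80:400,120:495]
cv2.imwrite('pics/m5.png',np.hstack([a,cv2.resize(b,(375,375))]))
for n,p,r in(('mid',(0,0),.027),('right',(0,-.09),.027)):
    print(n,proj(c,np.r_[O+EX*p[0]+EY*p[1],.06])[0])"
```

```text
t 20.18 rack mm [ 0.5 90.8] z 0.2967 yaw -0.0289 F [-0.2  0.4 -0.5] M [ 0.06 -0.04 -0.06] op 0.645 q6 -0.14
mid [329.55867488 330.77370428]
right [337.60187667 419.28126581]
```

View pics/m5.png

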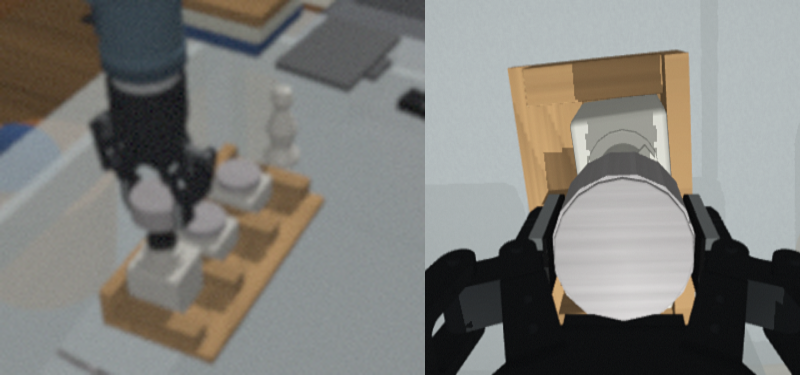

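The composite shows the cap held level above the upright tall jar, with the other jars in line and the figurine untouched. Next I'll measure the tall jar's edge against home.

```bash
python3 -c "
from h import *
c=shot('wrist'); im=c['img'].astype(int)
for r in range(162,226,6):
    w=im[r,:,2]>.85*im[r,:,0]; seg=np.where(w[250:365])[0]+250
    k=[i for i in seg if 262<=i<=362]
    if k:
        a,b=min(k),max(k)+1; print(r,a,b,rk(onplane(c,[[a,r]],.07)[0]),rk(onplane(c,[[b,r]],.07)[0]))
for cc in(280,300,320,340):
    w=im[:,cc,2]>.85*im[:,cc,0]; k=np.where(w[150:185])[0]+150
    print('col',cc,k.min(),rk(onplane(c,[[cc,k.min()]],.07)[0]))
s=shot('top'); P=lambda x,y,z:np.r_[O+EX*x+EY*y,z]
st()"
```

```text
162 327 353 [  8.2 129.7] [ 24.1 128.3]
168 279 357 [-21.7 128.5] [ 26.3 124.4]
174 274 360 [-25.2 125.1] [ 28.  120.5]
180 269 362 [-28.8 121.6] [ 29.  116.6]
186 266 362 [-31.2 117.9] [ 28.8 112.7]
192 266 363 [-31.7 114.1] [ 29.3 108.8]
198 267 363 [-31.6 110.1] [ 29.1 104.9]
204 268 363 [-31.4 106.1] [ 28.9 100.9]
210 269 363 [-31.3 102.1] [28.7 96.9]
216 270 363 [-31.2  98. ] [28.5 92.9]
222 271 363 [-31.1  93.9] [28.3 88.8]
col 280 168 [-21.1 128.5]
col 300 165 [ -8.6 129.3]
col 320 163 [  3.8 129.4]
col 340 161 [ 16.2 129.6]
t 20.38 rack mm [ 0.6 90.8] z 0.297 yaw -0.029 F [ 0.  -0.3 -0.2] M [ 0.01 -0.02  0.06] op 0.646 q6 -0.14
```

```bash
python3 -c "
from h import *
print(ctrl.hand_in()); st()"
```

```text
the job is handed in; nothing more can be done
None
the job is handed in; nothing more can be done
```

The job is handed in: all three jars are home in their row, and the tall jar's cap is unscrewed and held above it. Robot time was about 20.4 s of the 58 s allowed.

- **Pushing:** I pushed each jar low with both part-closed fingers until it met the back board. All three stopped at the same depth, with at most about 14 N seen at the readings. The tool could not lean back, so the tall jar was pushed with the gripper upright. The wrist moment suggested contact higher on it than planned, but it stayed upright. A wrist picture then put the caps at x = 0.3, 0.6 and 0.4 mm, where home is 0.
- **Unscrewing:** I gripped the cap and turned it 85° anticlockwise in all. By 70° the torque had dropped from about 0.28 N m to near zero and the seal spring was pushing up, so the thread had let go. The lift after that showed no pull beyond the cap's weight.
- **Last checks:** The cap is level and still, about 35 mm above the mouth. The tall jar stands upright on the rack floor with its front edge at −31.1 to −31.7 mm, where home is −31, and it is turned about 1°. In the last picture the short jars are still in line and the figurine stands untouched. I checked the pen by eye after the pushing.

One check did not agree: the tall jar's left edge read 129 mm instead of about 121 mm. I put that down to the camera seeing the side face below the assumed height. The mug, remote, box and coasters were not re-measured, but the arm did not go near them.

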